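# Lift a freshly lacquered sharpener with tongs

## Robot

A 6-joint arm with a two-finger parallel gripper is mounted at the origin on a cart in front of the work surface, level with it; the furniture and walls round the work are solid. World frame = base frame: x ahead of the robot, y to its left, z up, the work surface at z = 0. Lengths are in mm, angles in rad, forces in N, time in s.
With the tool pointing down it reaches from about 300 to 775 mm from the base axis. Payload 14.6 kg.
Tool frame: the origin (TCP) lies at the very end of the fingers, on their centre line; the grasp point (between the pads) lies 19 mm behind it; z points along the fingers, y is the line along which they close (so a half turn about z gives the same grasp; the last joint's range is limited). The gripper opens to 94 mm and grips with 3 to 60 N. Pads are 16 mm wide; open, the fingers measure 119 mm over their backs; the gripper's body (75 mm by 177 mm) begins 78 mm behind the grasp point.
Start: joints at [-1.365, 0.3, 1.521, -0, 1.321, -0.067], TCP at [148.179, -529.653, 205.446] pointing down, gripper open.
Joint ranges: [-3.03, 3.03], [-0.79, 2.21], [0.23, 2.52], [-1.04, 4.18], [0, 3.07], [-2.55, 2.55]. Speed limits (rad/s): [2.22, 2.22, 2.57, 3.14, 3.14, 3.14].

## Interface

Orientations are given as [roll, pitch, yaw] about the fixed x, y, z axes, in that order (R = Rz(yaw) Ry(pitch) Rx(roll)).
In Python, from cell import manip, optics gives the robot as it stands.
- The arm moves only by the shell command python3 -m crank 'ROWS' [FORCE]. ROWS is JSON, a list of rows, each a list of 7 numbers: the opening in per cent of the stroke, from 0 (shut) to 100 (fully open), then the shift along the tool's x, y, z in mm, then the turn, a rotation vector about the tool's x, y, z in rad. A call has 1 to 10 rows; each row is the pose to reach, as a shift and turn from the pose commanded when the call began, along the tool's axes at that moment; what a row does not reach only later rows make up. A row lasts 1/10 s, in which the tool goes at most 50 mm and 8.59 degrees, less where a joint would pass 70% of its speed; a pose out of reach is approached as far as the arm can. A call with a gripper value outside its range is refused whole. The fingers move at their own pace and stop on an object; FORCE is the grip in N (left out, the last holds). Time passes only in rows, so rows that repeat a pose let the fingers close. It gives the time, the measured TCP pose, the force, the opening and the grip force at its end, in the units of the state.
- manip.read_state(): the state, without advancing time (a new reading comes with each control period).
- optics.camera(name): name is "scene" or "top" or "wrist"; returns (picture, depth): 420x560x3 uint8, red, green, blue; 420x560 float32, mm along the optical axis (not along the pixel's ray), 0 where there is no reading.
- optics.calibration(name): a dict with "camera_matrix" (3x3 intrinsics, pixels), "R" (3x3) and "t" (3): a world point X has camera coordinates R X + t. Camera axes: x right, y down, z forward; pixel columns grow to the right and rows downward; lengths in mm; the calibration is good to about 2 mm. A picture is of the moment at which its call begins: read the wrist's pose just before it. calibration takes no time and is no camera call; for the wrist camera it gives the pose at the moment of the call.
- manip.sign_off(): hands the job in; it is judged then, once.
The state is a dict: "clock": time; "joints": joint angles; "qd": joint speeds; "effort": joint torques, N m; "eef_pos": TCP position; "eef_rot": TCP orientation; "wrist_force": force on the tool from outside, world axes, zero at the start; "moment": the same for the moment, N m; "finger_gap": finger opening in mm; "finger_force": force on a finger pad.
Only numpy, scipy, OpenCV 4.12 (cv2) and the standard library are available. Lean on these libraries where they do the work, as an engineer would, in place of code of your own. Each camera call takes 0.05 s, during which the arm holds its last target. There are 200 camera calls.

## Task

The small brass sharpener on the drying stand has just been lacquered and must not be touched by hand. Take the spring tongs from their wooden rest, squeeze them shut on the sharpener's two long sides and lift it off the stand to show it, at least 10 cm above where it lay. Finish holding it up there, still, in the squeezed tongs; neither put it down nor let go, and leave the other things on the counter alone.

Things in the scene. Friction and masses are not known exactly. Their poses are not given: they have to be found in the camera images.
- tongs_grip (a point): Middle of the tongs' grip, between the two ribbed blue finger pads, half-way up, about 47 mm above the counter at first. Axes as tongs. The pads are 36 mm long (x), 15 mm high and, over their outer faces (y), 52 mm apart when open, 36 mm with the jaws closed on the sharpener. Pinch them from above across y; the nearest rib of the rest is 50 mm off to either side in x, its board 39 mm below.
- tongs: Loose steel spring tongs with blue finger pads and jaws, 195 mm long, 84 g, balanced at the grip, lying level on a wooden rest. Origin at the middle of the grip, half-way up: x along the tongs to the jaws, y across (the direction in which they open and close), z up. The hinge is 85 mm behind the origin (-x).
- tongs_jaws (a point): Point midway between the two jaws of the tongs, 95 mm ahead of tongs_grip (+x), same axes. Each blue jaw is 24 mm long (x), 4 mm thick and 14 mm high, centred at this height. Open, the jaws are about 48 mm apart inside.
- tongs_left (a joint): How far the tongs are squeezed (rad per arm; both move alike): 0 open, about 0.094 with the jaws flat on the sharpener (14 mm apart), at most 0.125 (3 mm apart). A spring opens them: squeezing takes about 6 N on each pad at 0 and 9 N at 0.1. Each mm that the pads come together brings the jaws 2.1 mm together.
- rest: Fixed light wooden rest of the tongs: board 150 x 80 x 8 mm with two cross ribs 110 mm apart, 40 mm high, and at the ribs' ends lips 10 mm higher, 76 mm apart, that keep the tongs from sliding sideways. The tongs lift straight up out of it. Origin: centre of its underside on the counter; x along the tongs.
- sharpener_center (a point): Centre of the brass pencil sharpener, 25 mm long (x) x 14 mm wide (y), 10 mm high body with a blade on top (13 mm in all), about 18 g; this point is 5 mm above its underside. It lies with its length along the stand's x.
- sharpener: The same brass sharpener, origin at the centre of its underside; z up.
- stand_top (a point): Middle of the top of the fixed drying stand, 50 mm above the counter: a plate 28 (x) x 10 (y) x 4 mm on a thin rod over a round dark base (64 mm across, 10 mm high). The plate is narrower than the sharpener, so the jaws can reach past its underside. x points away from the robot: bring the tongs with their x along this x.
- crank_sharpener: Fixed blue desk sharpener standing between the tongs and the stand, 66 (x) x 146 (y) x 124 mm high with its crank: an obstacle to carry the tongs over, and to keep their hinge end clear of. Origin on the counter under its middle.
- tube_white: Loose grey and white paint tube, 125 x 42 x 33 mm, lying on the counter; leave alone.
- tube_green: Loose green paint tube, 103 x 36 x 28 mm, lying on the counter; leave alone.
- stapler: Loose red stapler, 126 x 34 x 52 mm, right of the tongs; leave alone.
- eraser: Loose blue and white eraser, 48 x 22 x 12 mm, near the front edge; leave alone.

How it is judged:
By the outcome, as a careful person would: the job done as asked, in the order asked, and still so for the second after the job is handed in, while the arm keeps its last pose, push and grip.
It also fails if it takes over 42 s, if anything falls off the work surface, if the arm or the gripper's body presses on something with over 40 N, if the wrist force passes 120 N, or if a joint passes its speed limit or range.

## Working session

There is one attempt and no reset: what is moved stays moved. The work goes in short steps, Python scripts to look and compute and a shell command to move; the robot and the scene stay as the last step left them, time stands still between calls to the robot, and variables do not carry over. Pictures are saved under pics/ and viewed, at most 10 in all, crops included, and the job is handed in when it is done.

```bash
ls; mkdir -p pics; python3 - <<'E'
from cell import manip, optics
import cv2,numpy as np
for n in ("scene","top"):
    p,d=optics.camera(n); cv2.imwrite(f"pics/{n}0.png",p[:,:,::-1]); np.save(f"pics/{n}0.npy",d)
    c=optics.calibration(n); print(n,c)
s=manip.read_state(); print(s)
E
```

```text
pics
scene {'camera_matrix': array([[530.5991959 ,   0.        , 288.16329874],
       [  0.        , 530.5991959 , 210.09760316],
       [  0.        ,   0.        ,   1.        ]]), 'R': array([[-0.18577615, -0.98257741, -0.00537227],
       [-0.79013496,  0.15263667, -0.59362345],
       [ 0.58410099, -0.10603626, -0.80472501]]), 't': array([ 199.42461671,  387.10592021, 1304.80773748])}
top {'camera_matrix': array([[476.80031672,   0.        , 282.34845169],
       [  0.        , 476.80031672, 212.78119908],
       [  0.        ,   0.        ,   1.        ]]), 'R': array([[-8.00697513e-04, -9.99989544e-01, -4.50225269e-03],
       [-9.89518840e-01,  1.44243045e-03, -1.44396624e-01],
       [ 1.44401609e-01,  4.33944584e-03, -9.89509649e-01]]), 't': array([ 125.40906273,  475.64543525, 1582.19570093])}
{'clock': 0.1, 'joints': array([-1.36459748e+00,  3.00445829e-01,  1.52148461e+00,  1.83181308e-05,
        1.32072005e+00, -6.65514268e-02]), 'qd': array([-0.00149661, -0.00191914, -0.00060166, -0.00023155,  0.0020101 ,
        0.00172876]), 'effort': array([ 7.33585966e-04, -5.32646549e+01, -3.53287375e+01,  7.09185563e-02,
        2.34439335e-02, -2.92023412e-05]), 'eef_pos': array([ 148.14047979, -529.43784697,  204.94100397]), 'eef_rot': array([-3.14053834e+00, -8.80530237e-05,  2.72745680e-01]), 'wrist_force': array([ 0.41673943,  0.06996291, -0.02041251]), 'moment': array([-0.0764714 , -0.00820927, -0.01282276]), 'finger_force': 0.0, 'finger_gap': 94.11432478165723}
```

View pics/top0.png

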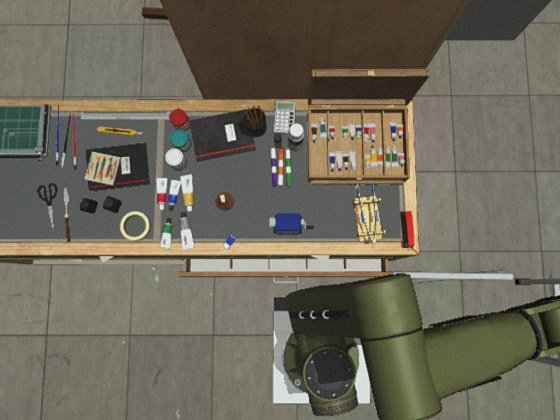

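View pics/scene0.png

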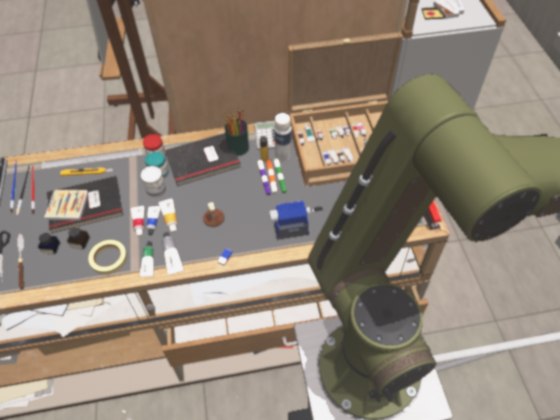

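The top view shows the rest and tongs around (368,215), the stand around (225,200), the crank sharpener at (288,223) and the stapler at (408,229). I'll enlarge both regions and measure.

```bash
cat > h.py <<'E'
import numpy as np,cv2
from cell import manip,optics
def ray(c,u,v,z):
    K,R,t=c["camera_matrix"],c["R"],c["t"]
    d=R.T@np.linalg.inv(K)@[u,v,1]; o=-R.T@t
    return o+d*(z-o[2])/d[2]
def proj(c,X):
    q=c["camera_matrix"]@(c["R"]@np.array(X,float)+c["t"]); return q[:2]/q[2]
def go(c_new, s):  # world target -> tool-frame shift from state
    from scipy.spatial.transform import Rotation as Ro
    R=Ro.from_euler('xyz',s["eef_rot"]); return R.inv().apply(np.array(c_new)-s["eef_pos"])
E
python3 - <<'E'
from h import *
im=cv2.imread("pics/top0.png")
a=cv2.resize(im[175:255,345:425],None,fx=5,fy=5,interpolation=cv2.INTER_CUBIC)
b=cv2.resize(im[175:255,195:275],None,fx=5,fy=5,interpolation=cv2.INTER_CUBIC)
cv2.imwrite("pics/crop0.png",np.hstack([a,b]))
c=optics.calibration("top")
for n,u,v,z in (("rest",368,218,20),("stand",225,200,10),("crank",288,223,110),("jawL",358,188,47)):print(n,ray(c,u,v,z))
E
```

```text
rest [ 459.51253225 -167.507568     20.        ]
stand [524.37875017 323.33659995  10.        ]
crank [431.51577551 106.36164026 110.        ]
jawL [ 558.50042893 -131.61670425   47.        ]
```

View pics/crop0.png

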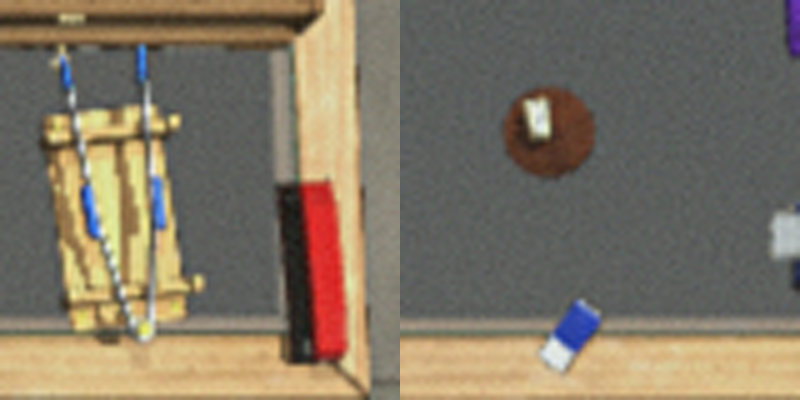

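The crop shows the tongs' pads at full-image (363,217) and (376.6,215.6), the jaws at (358,189.6) and (373,188), and the sharpener at (222.4,198.6), turned slightly.

```bash
python3 - <<'E'
from h import *
from scipy.spatial.transform import Rotation as Ro
c=optics.calibration("top")
g=ray(c,369.8,216.2,50);j=ray(c,365.7,188.7,50);sh=ray(c,222.4,198.6,60)
yaw=np.arctan2(*(j-g)[1::-1]);print(g,j,np.linalg.norm(j-g),yaw,sh)
s=manip.read_state();R=Ro.from_euler('xyz',s["eef_rot"])
print(R.as_matrix().round(3)); print(go([g[0],g[1],205],s))
w=optics.calibration("wrist");print(w["R"]@R.as_matrix(), R.inv().apply(-w["R"].T@w["t"]-s["eef_pos"]))
E
```

```text
[ 461.55763872 -168.39915264   50.        ] [ 555.44857509 -157.10623527   50.        ] 94.56763672521139 0.1197019556806111 [520.47674952 325.8189007   60.        ]
[[ 0.963  0.269 -0.   ]
 [ 0.269 -0.963  0.001]
 [ 0.    -0.001 -1.   ]]
[ 3.99087056e+02 -2.63265484e+02  2.53710475e-01]
[[ 2.12545030e-04  9.99999921e-01 -3.36880107e-04]
 [-9.59383630e-01  1.08876783e-04 -2.82104660e-01]
 [-2.82104601e-01  3.83157203e-04  9.59383577e-01]] [  81.98987965   -0.74060787 -179.6524407 ]
```

```bash
python3 -m crank '[[100,40,-26,0,0,0,0],[100,80,-52,0,0,0,0],[100,120,-79,0,0,0,0.05],[100,160,-105,0,0,0,0.1],[100,200,-132,0,0,0,0.15],[100,240,-158,0,0,0,0.15],[100,280,-185,0,0,0,0.15],[100,320,-211,0,0,0,0.15],[100,360,-237,0,0,0,0.15],[100,399,-263,0,0,0,0.15]]'; python3 -m crank '[[100,0,0,0,0,0,0],[100,0,0,0,0,0,0]]'; python3 - <<'E'
from h import *
s=manip.read_state();p,d=optics.camera("wrist");cv2.imwrite("pics/w1.png",p[:,:,::-1]);print(s["clock"],s["eef_pos"],s["eef_rot"])
E
```

```text
clock: 1.1
eef_pos: [462.5, -167.0, 205.4]
eef_rot: [-3.142, 0.0, 0.123]
wrist_force: [-0.0, -1.7, -0.0]
finger_gap: 93.7
finger_force: 0.0
clock: 1.3
eef_pos: [461.7, -168.2, 205.0]
eef_rot: [-3.141, 0.001, 0.125]
wrist_force: [0.6, 0.3, 0.0]
finger_gap: 94.1
finger_force: 0.0
1.3 [ 461.65775027 -168.22032282  205.00769226] [-3.14125036e+00  8.92521276e-04  1.24917944e-01]
```

View pics/w1.png

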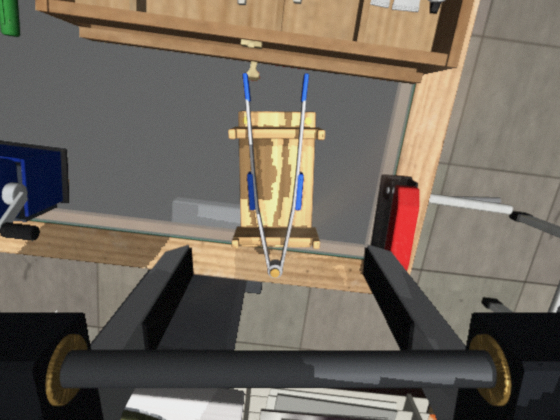

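The wrist view shows the pads at about (251,191) and (299,191), the jaws at (247,87) and (305,87), and the hinge at (275,268). The stapler is clear to the right at (400,230).

```bash
python3 - <<'E'
from h import *
im=cv2.imread("pics/w1.png");h=cv2.cvtColor(im,cv2.COLOR_BGR2HSV)
m=cv2.inRange(h,(105,140,90),(125,255,255));m[:,:200]=0;m[:,340:]=0
n,_,st,ce=cv2.connectedComponentsWithStats(m);c=optics.calibration("wrist");P=[]
for i in range(1,n):
    if st[i,4]>30:P.append(ray(c,*ce[i],47+6));print(st[i],ce[i],P[-1])
P=sorted(P,key=lambda p:p[0]);g=(P[0]+P[1])/2;j=(P[2]+P[3])/2
print(g,j,np.linalg.norm(j-g),np.arctan2(j[1]-g[1],j[0]-g[0]), ray(c,275,268,50)); s=manip.read_state();print(go([g[0],g[1],28],s))
E
```

```text
[243  73   8  28 132] [246.03030303  86.35606061] [ 554.20979073 -128.54010051   53.        ]
[301  74   8  27 126] [304.72222222  86.65873016] [ 560.3534474  -180.12881083   53.        ]
[248 174   7  36 170] [250.76470588 191.22352941] [ 459.82994504 -142.39460545   53.        ]
[296 174   7  36 161] [299.05590062 191.68944099] [ 465.08660592 -188.51908507   53.        ]
[ 462.45827548 -165.45684526   53.        ] [ 557.28161907 -154.33445567   53.        ] 95.47342059185324 0.1167623673229518 [ 380.9342066  -175.44040236   50.        ]
[  1.77462649  -3.33160919 177.13743396]
```

```bash
python3 -m crank '[[80,1,-2,45,0,0,0.01],[80,2,-3,90,0,0,0.01],[80,2,-3,130,0,0,0.01],[80,2,-3,160,0,0,0.01],[80,2,-3,177,0,0,0.01],[80,2,-3,177,0,0,0.01],[48,2,-3,177,0,0,0.01],[48,2,-3,177,0,0,0.01],[48,2,-3,177,0,0,0.01],[48,2,-3,177,0,0,0.01]]' 25
```

```text
clock: 2.35
eef_pos: [463.7, -165.9, 29.5]
eef_rot: [3.141, -0.002, 0.113]
wrist_force: [-0.2, 0.5, 5.3]
finger_gap: 47.3
finger_force: 8.3
```

```bash
python3 -m crank '[[48,0,0,-5,0,0,0],[48,0,0,-15,0,0,0],[48,0,0,-30,0,0,0],[48,0,0,-55,0,0,0],[48,0,0,-80,0,0,0],[48,0,0,-105,0,0,0],[48,0,0,-130,0,0,0],[48,0,0,-150,0,0,0],[48,0,0,-160,0,0,0],[48,0,0,-160,0,0,0]]' 25; python3 - <<'E'
from h import *
s=manip.read_state();print(go([425,310,195],s),s["wrist_force"])
p,d=optics.camera("wrist");im=p[:,:,::-1].copy();cv2.imwrite("pics/w2.png",im)
h=cv2.cvtColor(im,cv2.COLOR_BGR2HSV);m=cv2.inRange(h,(105,140,90),(125,255,255))
n,_,st,ce=cv2.connectedComponentsWithStats(m)
for i in range(1,n):
    if st[i,4]>60:print(st[i],ce[i])
E
```

```text
clock: 3.35
eef_pos: [463.5, -165.8, 189.7]
eef_rot: [3.14, -0.002, 0.113]
wrist_force: [-0.0, -0.9, -1.1]
finger_gap: 45.1
finger_force: 6.6
[  15.3361307  -477.07304271   -5.77959443] [-0.04348916 -0.94098227 -1.1359239 ]
[224  42  15  62 583] [231.21955403  71.9897084 ]
[316  43  14  61 555] [322.56396396  71.37297297]
[  0 166  18  31 160] [ 11.74375 177.98125]
[230 249  15  66 659] [237.08042489 281.03793627]
[312 248  14  67 674] [318.66320475 280.86498516]
```

View pics/w2.png

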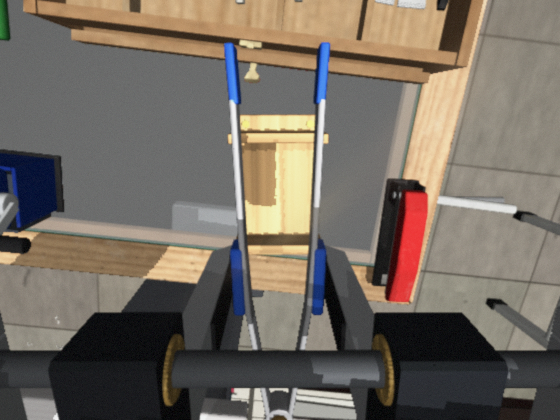

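The tongs are lifted and held level, with the jaws at (231,72) and (323,71) and the pads between the fingers. Next I carry them across, over the crank sharpener.

```bash
python3 -m crank '[[48,0,-20,-5,0,0,0],[48,3,-65,-8,0,0,0],[48,6,-113,-8,0,0,0],[48,8,-161,-8,0,0,0],[48,9,-209,-8,0,0,0],[48,11,-257,-8,0,0,0],[48,12,-305,-8,0,0,0],[48,13,-353,-8,0,0,0],[48,14,-400,-8,0,0,0],[48,15,-440,-8,0,0,0]]'; python3 -m crank '[[48,0,-27,0,0,0,0],[48,0,-37,0,0,0,0],[48,0,-37,0,0,0,0],[48,0,-37,0,0,0,0]]'; python3 - <<'E'
from h import *
p,d=optics.camera("wrist");im=p[:,:,::-1].copy();cv2.imwrite("pics/w3.png",im);np.save("pics/w3.npy",d)
E
```

```text
clock: 4.4
eef_pos: [427.4, 275.3, 195.1]
eef_rot: [3.141, 0.002, 0.114]
wrist_force: [0.4, -1.4, -1.5]
finger_gap: 45.3
finger_force: 6.6
clock: 4.8
eef_pos: [424.4, 309.0, 195.9]
eef_rot: [3.141, 0.001, 0.112]
wrist_force: [0.9, -0.1, -1.1]
finger_gap: 45.7
finger_force: 6.6
```

View pics/w3.png

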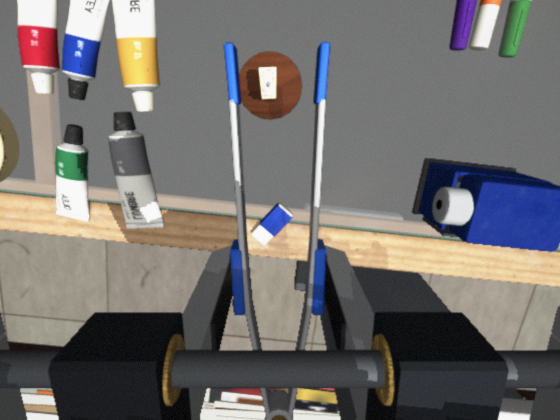

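The wrist view shows the sharpener at (268,83) on its dark base at (270,86), between the open jaws; they're still far above it. I'll measure its position and yaw against the jaws.

```bash
python3 - <<'E'
from h import *
im=cv2.imread("pics/w3.png");d=np.load("pics/w3.npy");h=cv2.cvtColor(im,cv2.COLOR_BGR2HSV);c=optics.calibration("wrist");s=manip.read_state()
m=cv2.inRange(h,(0,0,150),(60,140,255));r=np.zeros_like(m);r[50:120,242:300]=m[50:120,242:300]
cs,_=cv2.findContours(r,0,2);k=max(cs,key=cv2.contourArea)
q=cv2.boxPoints(cv2.minAreaRect(k));print(cv2.boundingRect(k),d[83,268])
R=c["R"];t=c["t"];K=c["camera_matrix"]
def up(u,v):
    x=np.linalg.inv(K)@[u,v,1]*d[int(v),int(u)];return R.T@(x-t)
print("depth pt",up(268,83))
for z in(60,63):
    P=np.array([ray(c,*a,z) for a in q]);print(P.round(1),P.mean(0))
J=[ray(c,231.2,72,s["eef_pos"][2]+26),ray(c,322.6,71.4,s["eef_pos"][2]+26)];G=[ray(c,237,281,s["eef_pos"][2]+26),ray(c,318.7,281,s["eef_pos"][2]+26)]
j=sum(J)/2;g=sum(G)/2;print("jaw",j,"grip",g,np.arctan2(j[1]-g[1],j[0]-g[0]),np.linalg.norm(j-g),s["eef_pos"],s["eef_rot"],up(231,72))
# base ellipse
b=cv2.inRange(h,(0,80,30),(15,255,150));r=np.zeros_like(b);r[40:130,238:305]=b[40:130,238:305]
cs,_=cv2.findContours(r,0,2);k=max(cs,key=cv2.contourArea);(u,v),_=cv2.minEnclosingCircle(k);print("base",(u,v),ray(c,u,v,10))
sv=cv2.resize(im[40:130,215:335],None,fx=6,fy=6,interpolation=cv2.INTER_CUBIC);cv2.imwrite("pics/w3c.png",sv)
E
```

```text
(258, 66, 19, 33) 295.49805
depth pt [522.06091068 328.54049196  62.63677493]
[[534.5 338.3  60. ]
 [536.2 323.4  60. ]
 [511.  320.6  60. ]
 [509.3 335.8  60. ]] [522.73922854 329.52413803  60.        ]
[[534.2 338.1  63. ]
 [535.9 323.4  63. ]
 [510.9 320.6  63. ]
 [509.2 335.7  63. ]] [522.5799432 329.4213481  63.       ]
jaw [518.57090077 320.39793983 222.10976084] grip [425.11420287 309.50134209 222.10976084] 0.11607107026606132 94.08979872947033 [424.57356979 308.82957148 196.10976084] [3.14112793e+00 6.20679243e-04 1.11699891e-01] [516.4426158  339.00006938 221.1611875 ]
base (269.5, 84.67910766601562) [523.39236757 328.58073547  10.        ]
```

View pics/w3c.png

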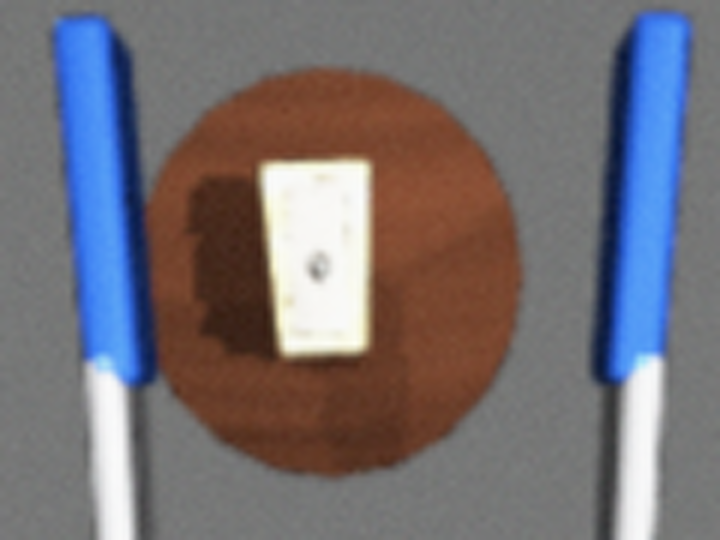

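The crop shows the sharpener's outline with corners about (262,160), (372,160), (370,355) and (280,355). Its axis leans slightly left of the tongs, by about 0.03 rad. I'll correct this and descend part way.

```bash
python3 -m crank '[[48,2,-3,20,0,0,-0.015],[48,4,-5,45,0,0,-0.03],[48,4.5,-5.5,70,0,0,-0.03],[48,4.5,-5.5,90,0,0,-0.03],[48,4.5,-5.5,106,0,0,-0.03],[48,4.5,-5.5,106,0,0,-0.03],[48,4.5,-5.5,106,0,0,-0.03]]'; python3 - <<'E'
from h import *
p,d=optics.camera("wrist");im=p[:,:,::-1].copy();np.save("pics/w4.npy",d);cv2.imwrite("pics/w4.png",cv2.resize(im[20:140,195:355],None,fx=5,fy=5,interpolation=cv2.INTER_CUBIC))
c=optics.calibration("wrist");s=manip.read_state();h=cv2.cvtColor(im,cv2.COLOR_BGR2HSV)
m=cv2.inRange(h,(0,0,150),(60,140,255));r=np.zeros_like(m);r[40:130,247:310]=m[40:130,247:310]
cs,_=cv2.findContours(r,0,2);k=max(cs,key=cv2.contourArea);q=cv2.boxPoints(cv2.minAreaRect(k))
P=np.array([ray(c,*a,63) for a in q]);print(P.round(1),P.mean(0),cv2.boundingRect(k))
m=cv2.inRange(h,(105,140,90),(125,255,255));n,_,st,ce=cv2.connectedComponentsWithStats(m)
for i in range(1,n):
    if st[i,4]>200:print(st[i],ce[i],ray(c,*ce[i],s["eef_pos"][2]+25))
print(s["eef_pos"],s["eef_rot"])
E
```

```text
clock: 5.55
eef_pos: [428.7, 315.3, 91.1]
eef_rot: [-3.142, -0.0, 0.142]
wrist_force: [0.4, -0.2, -0.4]
finger_gap: 45.2
finger_force: 6.6
[[533.4 338.8  63. ]
 [535.5 324.3  63. ]
 [510.7 320.5  63. ]
 [508.6 335.5  63. ]] [522.0275242  329.78127824  63.        ] (264, 57, 28, 49)
[   0    5   37   60 1425] [15.72561404 35.22666667] [521.25313134 434.77544698 116.48260554]
[224  43  16  61 602] [231.29069767  71.97508306] [519.77994412 348.4666199  116.48260554]
[316  42  14  62 568] [322.54225352  71.06161972] [525.40334566 311.62855398 116.48260554]
[312 247  14  67 680] [318.70147059 280.32058824] [431.98324402 296.75207932 116.48260554]
[230 248  15  67 689] [237.05515239 280.95500726] [426.05353613 335.76317548 116.48260554]
[260 248  42  39 847] [280.44864227 267.48878394] [436.0812604  316.02189018 116.48260554]
[428.8599412  315.65776361  91.48260554] [-3.14112749e+00 -1.16558357e-03  1.41983515e-01]
```

View pics/w4.png

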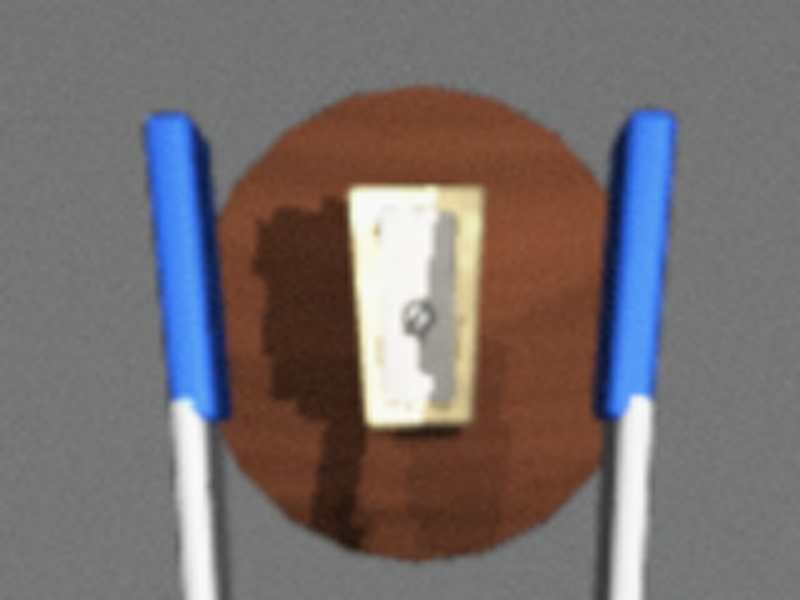

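The jaws, with their midpoint at about (410,262) in the crop, straddle the sharpener at (416,305) and are lined up with it. I'll go straight down and squeeze.

```bash
python3 -m crank '[[48,0,0,20,0,0,0],[48,0,0,38,0,0,0],[48,0,0,50,0,0,0],[48,0,0,54,0,0,0],[48,0,0,54,0,0,0],[48,0,0,54,0,0,0]]' 25; python3 -m crank '[[44,0,0,0,0,0,0],[42,0,0,0,0,0,0],[40,0,0,0,0,0,0],[38,0,0,0,0,0,0],[36,0,0,0,0,0,0],[34,0,0,0,0,0,0],[30,0,0,0,0,0,0],[30,0,0,0,0,0,0],[30,0,0,0,0,0,0],[30,0,0,0,0,0,0]]' 25;  python3 - <<'E'
from h import *
p,d=optics.camera("wrist");im=p[:,:,::-1].copy();cv2.imwrite("pics/w5.png",cv2.resize(im[20:140,195:355],None,fx=5,fy=5,interpolation=cv2.INTER_CUBIC))
E
```

```text
clock: 6.2
eef_pos: [428.7, 316.2, 37.3]
eef_rot: [-3.141, -0.001, 0.143]
wrist_force: [0.2, 0.3, -0.5]
finger_gap: 45.3
finger_force: 6.6
clock: 7.2
eef_pos: [428.3, 316.0, 36.5]
eef_rot: [-3.142, -0.0, 0.143]
wrist_force: [0.4, 0.6, -0.7]
finger_gap: 36.0
finger_force: 25.0
```

View pics/w5.png

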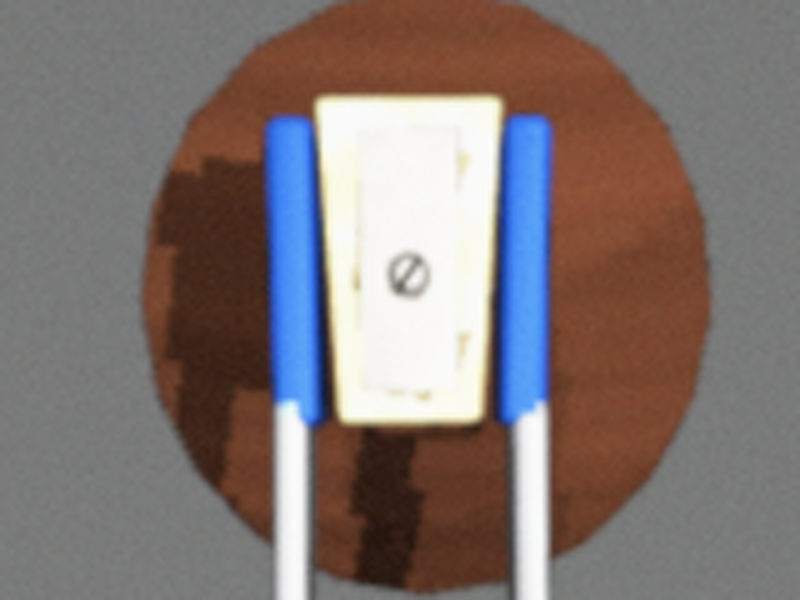

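The jaws at (293,270) and (525,270) are shut flat on both long sides of the sharpener, centred at (410,260). The gap is 36.0 mm and the force 25 N. Now I lift it.

```bash
python3 -m crank '[[30,0,0,-3,0,0,0],[30,0,0,-10,0,0,0],[30,0,0,-22,0,0,0],[30,0,0,-40,0,0,0],[30,0,0,-60,0,0,0],[30,0,0,-80,0,0,0],[30,0,0,-100,0,0,0],[30,0,0,-118,0,0,0],[30,0,0,-130,0,0,0],[30,0,0,-140,0,0,0]]' 25; python3 -m crank '[[30,0,0,-3,0,0,0],[30,0,0,-4,0,0,0],[30,0,0,-4,0,0,0],[30,0,0,-4,0,0,0],[30,0,0,-4,0,0,0],[30,0,0,-4,0,0,0],[30,0,0,-4,0,0,0],[30,0,0,-4,0,0,0]]' 25;  python3 - <<'E'
from h import *
p,d=optics.camera("wrist");im=p[:,:,::-1].copy();cv2.imwrite("pics/w6.png",im);print(np.abs(manip.read_state()["qd"]).max())
E
```

```text
clock: 8.25
eef_pos: [428.3, 316.0, 177.8]
eef_rot: [-3.141, -0.001, 0.143]
wrist_force: [0.3, 0.2, -0.4]
finger_gap: 36.2
finger_force: 25.0
clock: 9.05
eef_pos: [428.2, 316.0, 180.4]
eef_rot: [3.142, 0.0, 0.143]
wrist_force: [0.2, -0.1, -1.2]
finger_gap: 36.3
finger_force: 25.0
0.0007516889485022237
```

View pics/w6.png

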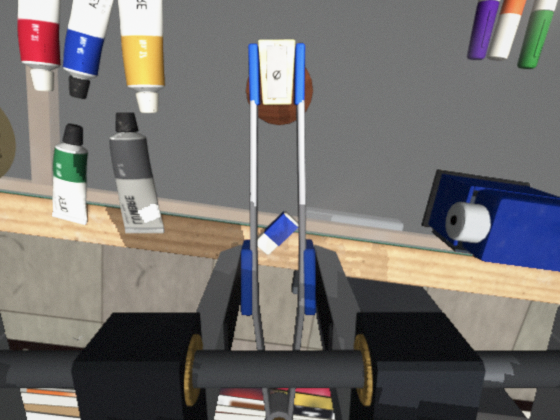

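The sharpener at (277,72) is held in the jaws, 143 mm above where it lay, with the stand now empty below it at (280,95). The arm is still and nothing else has moved, so I'm handing it in.

```bash
python3 -c "
from cell import manip
print(manip.sign_off())"
```

```text
the job is handed in; nothing more can be done
None
```

The job is handed in: the tongs hold the sharpener still, squeezed shut on its two long sides, about 14 cm above where it lay, with nothing else moved, after about 9 s of the 42 s allowed.

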